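# Raise a sunken sweep plate with its lifter and stand it on the leaning stand

## Robot

A 6-joint arm with a two-finger parallel gripper is mounted at the origin on the work surface. World frame = base frame: x ahead of the robot, y to its left, z up, the work surface at z = 0. Lengths are in mm, angles in rad, forces in N, time in s.
With the tool pointing down it reaches from about 275 to 1000 mm from the base axis. Payload 8.4 kg.
Tool frame: the origin (TCP) lies midway between the tips of the shut fingers; the grasp point (between the pads) lies 19 mm behind it; z points along the fingers, y is the line along which they close (so a half turn about z gives the same grasp; the last joint's range is limited). The gripper opens to 85 mm and grips with 20 to 120 N. Pads are 22 mm wide; open, the fingers measure 114 mm over their backs; the gripper's body (76 mm by 85 mm) begins 54 mm behind the grasp point. The pads swing forward as they close: fully open they stand 13 mm farther back than shut.
Start: joints at [1.123, 0.353, 1.633, -0, 1.155, -0.002], TCP at [269.486, 563.919, 231.281] pointing down, gripper open.
Joint ranges: [-2.63, 2.63], [-0.92, 2.1], [0.06, 2.66], [-1.3, 4.44], [0, 2.69], [-3.02, 3.02]. Speed limits (rad/s): [2.22, 2.22, 2.79, 3.14, 3.14, 3.14].

## Interface

Orientations are given as [roll, pitch, yaw] about the fixed x, y, z axes, in that order (R = Rz(yaw) Ry(pitch) Rx(roll)).
In Python, from rig import r, cams gives the robot as it stands. The module is installed in compiled form; this text tells all that it offers.
- The arm moves only by the tool send_rows, never from a script. Its argument "targets" is one flat list of numbers, 7 for each row, row after row: the shift along the tool's x, y, z in m, then the turn, a rotation vector about the tool's x, y, z in rad, then the opening, from -1 (shut) to 1 (fully open). In form: [tx, ty, tz, wx, wy, wz, fingers, tx, ty, tz, wx, wy, wz, fingers, ...]. A call has 1 to 12 rows; each row is the pose to reach, as a shift and turn from the pose commanded when the call began, along the tool's axes at that moment; what a row does not reach only later rows make up. A row lasts 1/12 s, in which the tool goes at most 41.7 mm and 7.16 degrees, less where a joint would pass 70% of its speed; a pose out of reach is approached as far as the arm can. A call with a gripper value outside its range is refused whole. The fingers move at their own pace and stop on an object; "grip_force" is the grip in N (left out, the last holds). Time passes only in rows, so rows that repeat a pose let the fingers close. It gives the time, the measured TCP pose, the force, the opening and the grip force at its end, in the units of the state.
- r.sense(): the state, without advancing time (a new reading comes with each control period).
- cams.grab_frame(name): name is "scene" or "side" or "wrist"; returns a dict with "color" (480x640x3 uint8, blue, green, red), "fx", "fy", "cx", "cy" (pixels), "xyz" and "attitude" of the camera in the world. Camera axes: x right, y down, z forward; pixel columns grow to the right and rows downward; lengths in mm; the calibration is good to about 2 mm. A picture is of the moment at which its call begins. There is no depth.
- r.sign_off(): hands the job in; it is judged then, once.
The state is a dict: "clock": time; "qpos": joint angles; "qvel": joint speeds; "joint_efforts": joint torques, N m; "eef_pos": TCP position; "tcp_rot": TCP orientation; "contact_force": force on the tool from outside, world axes, zero at the start; "wrist_torque": the same for the moment, N m; "opening": opening from 0.0 (shut) to 1.0 (fully open); "grasp_force": force on a finger pad.
Only numpy, scipy, OpenCV 4.12 (cv2) and the standard library are available. Lean on these libraries where they do the work, as an engineer would, in place of code of your own. Each camera call takes 0.05 s, during which the arm holds its last target. There are 200 camera calls.

## Task

The steel sweep plate with the stepped, narrow top is sunk in one slot of the timber rack, where fingers cannot take it: press that slot's lifter lever down with the fingers, without forcing it, so that the plate slides up and stays up by itself, then take its top edge and draw it up out of the slot. Set it down gently, narrow end up, in the middle of the leaning stand, its foot on the ledge behind the lip and its face leaning on the sloping back board, and let go. Leave the two square plates in their slots, and do not disturb the tray, the brush and the pot.

Things in the scene. Friction and masses are not known exactly. Their poses are not given: they have to be found in the camera images.
- sweep: The wanted plate: flat grey steel, 6 mm thick (its y), about 0.3 kg, upright. Outline from the foot up: 90 mm wide (x) to height 62, 68 mm wide to 72, 45 mm wide to its top at 95 mm: the narrow stepped end is up. Origin: middle of its lower edge; z points to the narrow end. At the start its top is 4 mm below the rack's top
- blank1: A square-cornered steel plate, 90 mm wide (x), 6 mm thick (y), 95 mm high, in another slot of the rack; origin in the middle of its lower edge. Stays there
- blank2: A second plate like blank1, in the remaining slot. Stays there
- rack: Fixed timber block 120 (x) by 190 (y) by 117 mm high; origin at the centre of its underside. Three upright slots along its x, 9.5 mm wide, 94 long, at y = -60, 0 and +60 mm, floors 18 mm up. Each has a steel lifter lever in front (-x side) on a stiff pivot that stays where it is left. Which plate is in which slot varies
- pad0 (a point): Middle of the top of the pressing pad (44 by 30 mm) of the lever of the slot at rack y = -60 mm. Pivot 72 mm in front of the rack's centre, 13 mm up; the pad is 90 mm from it, away from the rack, and starts 66 mm up. Pressing it down about 45 mm to its stop takes 8 to 15 N and slides that slot's plate up by about 36 mm
- pad1 (a point): The same point of the lever of the slot at rack y = 0
- pad2 (a point): The same point of the lever of the slot at rack y = +60 mm
- lift0 (a joint): Angle of the lever of pad0: 0 up (as at the start), 0.55 fully pressed, the plate then stands about 32 mm above the rack's top
- lift1 (a joint): The same for the lever of pad1
- lift2 (a joint): The same for the lever of pad2
- stand: Fixed wooden leaning stand, 140 mm wide (y), origin at its underside. Ledge top 20 mm up; in front a lip from x = -16 to -8 mm rises 12 mm above it; the back board starts on the ledge at x = 8 mm and slopes back (to +x) 0.31 rad from vertical, 60 mm long. The plate's wide face goes against the board, its width along y, its foot centre near x = 0, y = 0
- tray: Open tray 100 by 160 by 55 mm with small cast spouts, origin at its underside; bystander
- brush: Hand brush 170 mm long lying along its x; bystander
- pot: Iron cup, 70 mm across, 75 mm high, origin at its underside; bystander
There are look-alikes about, which are no part of the job. What is shaped like the stand but purple or turquoise is not meant.

How it is judged:
By the outcome, as a careful person would: the job done as asked, in the order asked, and still so for the second after the job is handed in, with the robot touching nothing.
It also fails if it takes over 54 s, if anything falls off the work surface, if the arm or the gripper's body presses on something with over 40 N, if the wrist force passes 120 N, or if a joint passes its speed limit or range.

## Working session

There is one attempt and no reset: what is moved stays moved. The work goes in short steps, Python scripts to look and compute and a tool call to move; the robot and the scene stay as the last step left them, time stands still between calls to the robot, and variables do not carry over. Pictures are saved under pics/ and viewed, at most 10 in all, crops included, and the job is handed in when it is done.

Besides the shell and the picture viewer there is one more tool, called after "Request:" as name(argument=value, ...) on one line, values as JSON. send_rows: Moves the arm, as the interface text tells. Its arguments: {"type":"object","properties":{"targets":{"type":"array"},"grip_force":{"type":"number"}},"required":["targets"]}

```bash
mkdir -p pics
cat > h.py <<'E'
import numpy as np,cv2
from scipy.spatial.transform import Rotation as R
from rig import r,cams
def Rm(a):
    a=np.array(a,float)
    return a if a.shape==(3,3) else (R.from_quat(a).as_matrix() if a.size==4 else R.from_euler('xyz',a).as_matrix())
def snap(n,f):
    d=cams.grab_frame(n); cv2.imwrite('pics/'+f,d['color']); return d
def ray(d,u,v):
    q=Rm(d['attitude'])@np.array([(u-d['cx'])/d['fx'],(v-d['cy'])/d['fy'],1]); return np.array(d['xyz'],float),q
def atz(d,u,v,z):
    o,q=ray(d,u,v); return o+q*(z-o[2])/q[2]
def proj(d,p):
    c=Rm(d['attitude']).T@(np.array(p,float)-np.array(d['xyz'])); return c[0]/c[2]*d['fx']+d['cx'],c[1]/c[2]*d['fy']+d['cy']
E
python3 - <<'E'
from h import *
import pickle
D={}
for n in ('scene','side'):
    d=snap(n,n+'1.png');D[n]={k:v for k,v in d.items() if k!='color'};print(n,D[n])
pickle.dump(D,open('D.pkl','wb'))
print(r.sense())
E
```

```text
scene {'fx': 524.9247863854931, 'fy': 524.9247863854931, 'cx': 318.99628007117815, 'cy': 240.65574964775612, 'xyz': array([1086.52794744, -326.62781179,  841.7278147 ]), 'attitude': array([-2.44241355,  0.01479892,  0.89546824])}
side {'fx': 599.0784081719116, 'fy': 599.0784081719116, 'cx': 326.8540476941151, 'cy': 234.79306540021395, 'xyz': array([495.12938949, 834.7900134 , 913.05788975]), 'attitude': array([-2.40847404, -0.00529157, -3.01687725])}
{'clock': 0.1, 'qpos': array([ 1.12261638e+00,  3.53621717e-01,  1.63406398e+00, -4.42534109e-06,
        1.15517714e+00, -2.39559316e-03]), 'qvel': array([-0.00022173, -0.00060064, -0.00245788,  0.00028169, -0.00023363,
        0.00089248]), 'joint_efforts': array([ 1.24127233e-03, -6.06364059e+01, -3.42817354e+01,  1.60976920e-04,
        3.88706481e-03, -1.87382841e-05]), 'eef_pos': array([269.29323892, 563.53817602, 230.60819113]), 'tcp_rot': array([-3.14032246e+00,  1.00347400e-06,  2.69581009e+00]), 'contact_force': array([ 0.63234231,  0.66657464, -0.13058277]), 'wrist_torque': array([-0.00062657, -0.00271201,  0.02027537]), 'grasp_force': 0.0, 'opening': 1.003733314808621}
```

View pics/scene1.png

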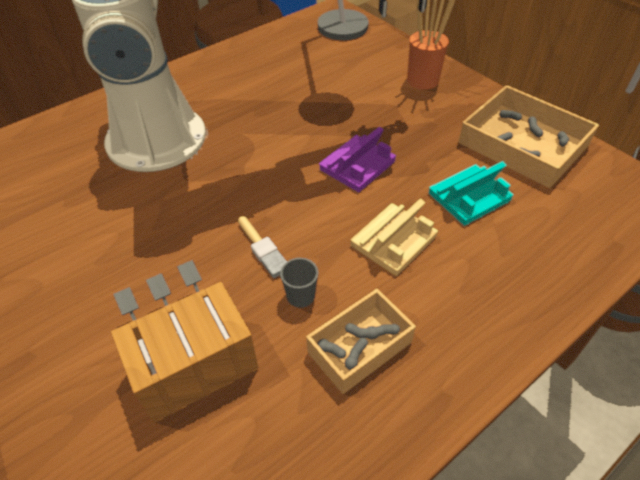

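View pics/side1.png

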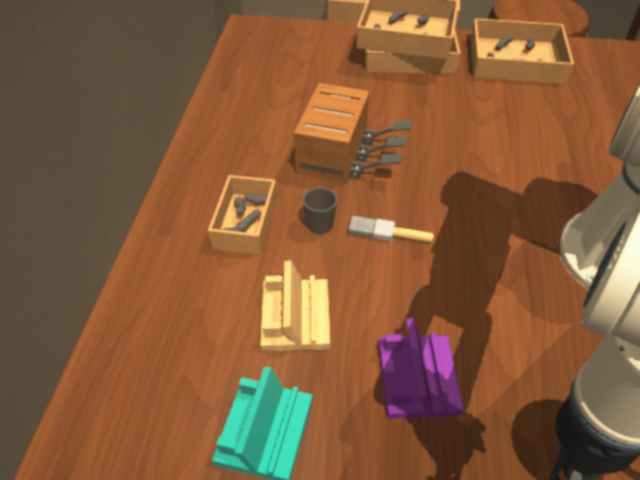

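The scene view shows the rack at about (185,345), its pads at (125,300), (158,287) and (190,273), and the cream stand at (395,238). The left slot at (147,355) looks shorter, so it probably holds the sweep. Next I'll take enlarged crops.

Run:
```python
import cv2,numpy as np
a=cv2.imread('pics/scene1.png');b=cv2.imread('pics/side1.png')
c=lambda i,x,y,w,h,s:cv2.resize(i[y:y+h,x:x+w],None,fx=s,fy=s,interpolation=cv2.INTER_CUBIC)
cv2.imwrite('pics/c1.png',c(a,105,255,160,150,4))   # 640x600
p=c(b,285,75,130,110,4); q=c(a,345,190,100,90,5)[:440]
cv2.imwrite('pics/c2.png',c(b,285,75,133,110,5))
s1=c(a,345,190,100,90,4); s2=c(b,250,255,90,100,4)
o=np.zeros((400,760,3),np.uint8);o[:360,:400]=s1;o[:400,400:760]=s2
cv2.imwrite('pics/c3.png',o)
```

```text
(no output)
```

View pics/c1.png

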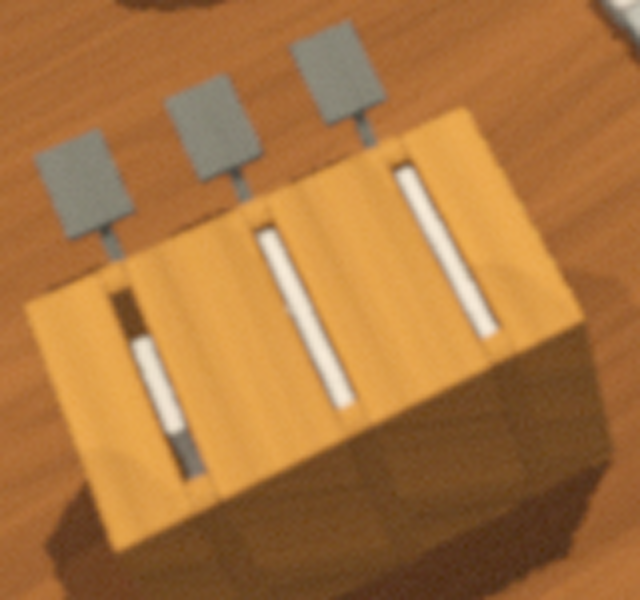

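View pics/c2.png

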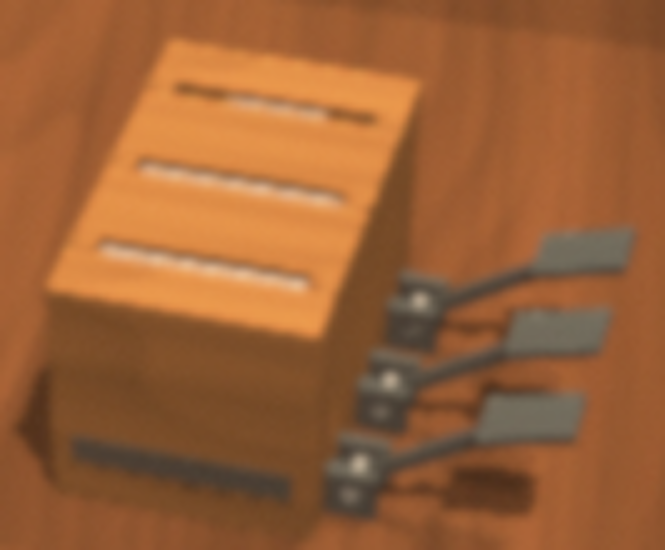

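View pics/c3.png

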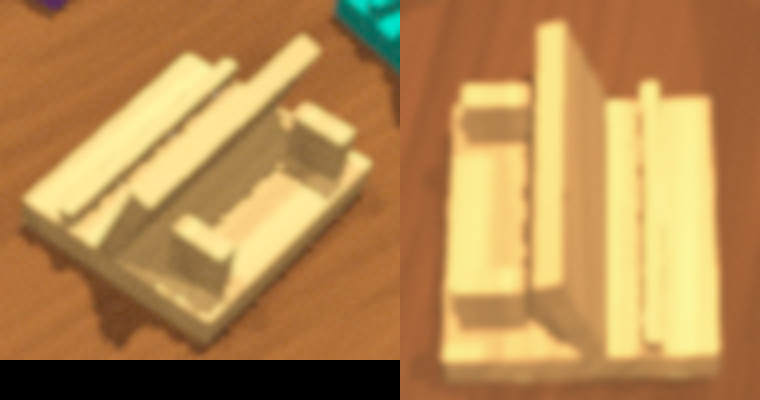

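Run:
```python
import pickle
from h import *
from scipy.optimize import least_squares as LS
D=pickle.load(open('D.pkl','rb'));S,T=D['scene'],D['side']
f=lambda p,s,o:((p[0]+.5)/s-.5+o[0],(p[1]+.5)/s-.5+o[1])
def W(p,x):
    c,s=np.cos(x[2]),np.sin(x[2]);return [x[0]+c*p[0]-s*p[1],x[1]+s*p[0]+c*p[1],p[2]]
def run(mk,x0):
    def res(x): return np.concatenate([np.subtract(proj(d,W(p,x)),uv) for d,uv,p in mk(x)])
    q=LS(res,x0,loss='soft_l1');print(q.x.round(4));print(res(q.x).reshape(-1,2).round(1).tolist());return q.x
A=lambda p:f(p,4,(105,255));B=lambda p:f(p,5,(285,75))
px=-72-np.sqrt(90**2-53**2)
rk=[(S,A((25,303)),(-60,-95,117)),(S,A((467,108)),(-60,95,117)),(S,A((585,322)),(60,95,117)),(S,A((118,552)),(60,-95,117)),
(T,B((170,42)),(60,-95,117)),(T,B((422,80)),(-60,-95,117)),(T,B((325,337)),(-60,95,117)),(T,B((48,290)),(60,95,117)),
(S,A((85,184)),(px,-60,66)),(S,A((214,127)),(px,0,66)),(S,A((338,73)),(px,60,66)),(T,B((585,253)),(px,-60,66)),(T,B((560,332)),(px,0,66)),(T,B((532,417)),(px,60,66))]
g=atz(S,180,335,117)
x=run(lambda x:rk,[g[0],g[1],0.])
for y in(-60,0,60):print('pad',y,np.round(W((px,y,66),x),1),'slot',np.round(W((0,y,117),x),1))
C=lambda p:f(p,4,(345,190));E=lambda p:f((p[0]-400,p[1]),4,(250,255))
def st(x):
    a,b,z,w=x[3:]
    return [(S,C((25,203)),(a,-70,z)),(S,C((190,55)),(a,70,z)),(S,C((370,162)),(b,70,z)),(S,C((208,322)),(b,-70,z)),
    (T,E((710,97)),(a,-70,z)),(T,E((718,357)),(a,70,z)),(T,E((443,360)),(b,70,z)),
    (T,E((565,22)),(26.3,-w,77.1)),(T,E((562,289)),(26.3,w,77.1)),(S,C((130,195)),(26.3,-w,77.1)),(S,C((305,36)),(26.3,w,77.1)),
    (T,E((650,82)),(-12,-70,32)),(T,E((652,342)),(-12,70,32)),(S,C((68,212)),(-12,-70,32)),(S,C((229,64)),(-12,70,32))]
g=atz(S,395,238,20)
x=run(st,[g[0],g[1],0.,-50,70,20,70])
```

```text
[ 6.125046e+02 -2.414305e+02 -1.469000e-01]
[[-0.6, 0.2], [-0.7, -1.1], [0.2, -1.3], [-0.7, -0.2], [0.0, -0.0], [0.1, 0.7], [-0.8, 0.6], [-0.5, -0.0], [-0.3, -0.1], [-0.1, -0.1], [0.1, -0.3], [-0.9, -0.4], [-1.0, -0.1], [-0.9, 0.0]]
pad -60 [ 460.5 -279.6   66. ] slot [ 603.7 -300.8  117. ]
pad 0 [ 469.3 -220.2   66. ] slot [ 612.5 -241.4  117. ]
pad 60 [ 478.1 -160.9   66. ] slot [ 621.3 -182.1  117. ]
[ 6.054345e+02  2.225317e+02  1.558000e-01 -3.917150e+01  7.856560e+01
  1.902980e+01  7.144950e+01]
[[-0.7, -0.6], [-0.3, -0.4], [0.1, -0.1], [-0.2, 0.3], [-0.8, 0.4], [-0.4, -0.3], [0.0, 0.6], [-0.6, -0.4], [-0.7, -0.4], [-0.2, -0.4], [-0.3, -0.6], [-0.4, 0.2], [0.3, -0.2], [-0.9, -0.2], [0.7, -0.8]]
```

```bash
cat >> h.py <<'E'
RK=(612.5,-241.4,-.1469); ST=(605.4,222.5,.1558)
def fr(f,p):
    c,s=np.cos(f[2]),np.sin(f[2]);return np.array([f[0]+c*p[0]-s*p[1],f[1]+s*p[0]+c*p[1],p[2]])
def plan(p,Rt,s=None):
    s=s or r.sense();R0=R.from_euler('xyz',s['tcp_rot'])
    t=R0.inv().apply(np.array(p)-s['eef_pos'])/1000
    print('shift',t.round(4),'turn',(R0.inv()*Rt).as_rotvec().round(4),'F',s['contact_force'].round(1),'t',s['clock'])
down=lambda yaw:R.from_euler('xyz',[np.pi,0,yaw])
E
python3 -c "
from h import *
plan(fr(RK,(-145,-60,150)),down(2.995))"
```

```text
shift [-0.5358 -0.6782  0.0815] turn [-1.300e-03 -2.000e-04 -2.992e-01] F [ 0.6  0.7 -0.1] t 0.1
```

Request:
send_rows(targets=[-0.268,-0.339,0.015,0,0,-0.299,-1,-0.268,-0.339,0.015,0,0,-0.299,-1,-0.268,-0.339,0.015,0,0,-0.299,-1,-0.268,-0.339,0.015,0,0,-0.299,-1,-0.268,-0.339,0.015,0,0,-0.299,-1,-0.268,-0.339,0.015,0,0,-0.299,-1,-0.268,-0.339,0.015,0,0,-0.299,-1,-0.268,-0.339,0.015,0,0,-0.299,-1,-0.268,-0.339,0.015,0,0,-0.299,-1,-0.268,-0.339,0.015,0,0,-0.299,-1,-0.268,-0.339,0.015,0,0,-0.299,-1,-0.268,-0.339,0.015,0,0,-0.299,-1])

```text
clock: 1.1
eef_pos: [365.1, 139.5, 216.1]
tcp_rot: [-3.141, -0.0, 2.991]
contact_force: [0.4, -0.2, 0.2]
opening: 0.001
grasp_force: 0.0
```

```bash
python3 -c "
from h import *
plan(fr(RK,(-145,-60,130)),down(2.995))"
```

```text
shift [-0.1568 -0.3999  0.0864] turn [-0.0011 -0.0002 -0.0037] F [ 0.4 -0.2  0.2] t 1.1
```

Request:
send_rows(targets=[-0.157,-0.4,0.05,-0.001,0,-0.004,-1,-0.157,-0.4,0.05,-0.001,0,-0.004,-1,-0.157,-0.4,0.05,-0.001,0,-0.004,-1,-0.157,-0.4,0.05,-0.001,0,-0.004,-1,-0.157,-0.4,0.05,-0.001,0,-0.004,-1,-0.157,-0.4,0.05,-0.001,0,-0.004,-1,-0.157,-0.4,0.05,-0.001,0,-0.004,-1,-0.157,-0.4,0.05,-0.001,0,-0.004,-1,-0.157,-0.4,0.05,-0.001,0,-0.004,-1,-0.157,-0.4,0.05,-0.001,0,-0.004,-1,-0.157,-0.4,0.05,-0.001,0,-0.004,-1,-0.157,-0.4,0.086,-0.001,0,-0.004,-1])

```text
clock: 2.1
eef_pos: [467.0, -281.4, 134.4]
tcp_rot: [-3.138, 0.01, 2.996]
contact_force: [1.6, -0.2, -0.1]
opening: -0.002
grasp_force: 0.0
```

```bash
python3 -c "
from h import *
for p in ((-145,-60,72),(-145,-60,68),(-153,-60,50),(-159,-60,35),(-161.5,-60,24)): plan(fr(RK,p),down(2.995))"
```

```text
shift [0.0076 0.0011 0.0624] turn [-0.0036  0.0102  0.0012] F [ 1.6 -0.2 -0.1] t 2.1
shift [0.0076 0.0011 0.0664] turn [-0.0036  0.0102  0.0012] F [ 1.6 -0.2 -0.1] t 2.1
shift [0.0158 0.0012 0.0843] turn [-0.0036  0.0102  0.0012] F [ 1.6 -0.2 -0.1] t 2.1
shift [0.022  0.0012 0.0992] turn [-0.0036  0.0102  0.0012] F [ 1.6 -0.2 -0.1] t 2.1
shift [0.0246 0.0013 0.1102] turn [-0.0036  0.0102  0.0012] F [ 1.6 -0.2 -0.1] t 2.1
```

Request:
send_rows(targets=[0,0,0.02,0,0,0,-1,0,0,0.045,0,0,0,-1,0,0,0.055,0,0,0,-1,0,0,0.055,0,0,0,-1,0,0,0.055,0,0,0,-1])

```text
clock: 2.52
eef_pos: [462.1, -275.4, 75.4]
tcp_rot: [3.14, -0.001, 2.999]
contact_force: [-0.2, -0.7, -0.0]
opening: 0.003
grasp_force: 0.0
```

```bash
python3 -c "
from h import *
for p in ((-145,-60,68),(-153,-60,50),(-159,-60,35),(-161.5,-60,24)): plan(fr(RK,p),down(2.995))"
```

```text
shift [ 0.0012 -0.0043  0.0074] turn [ 0.0015 -0.0009  0.0044] F [-0.2 -0.7 -0. ] t 2.5167
shift [ 0.0092 -0.0043  0.0254] turn [ 0.0015 -0.0009  0.0044] F [-0.2 -0.7 -0. ] t 2.5167
shift [ 0.0152 -0.0043  0.0404] turn [ 0.0015 -0.0009  0.0044] F [-0.2 -0.7 -0. ] t 2.5167
shift [ 0.0177 -0.0043  0.0514] turn [ 0.0015 -0.0009  0.0044] F [-0.2 -0.7 -0. ] t 2.5167
```

Request:
send_rows(targets=[0.001,-0.004,0.003,0,0,0.004,-1,0.001,-0.004,0.007,0,0,0.004,-1,0.002,-0.004,0.01,0,0,0.004,-1,0.003,-0.004,0.013,0,0,0.004,-1,0.005,-0.004,0.016,0,0,0.004,-1,0.006,-0.004,0.019,0,0,0.004,-1,0.008,-0.004,0.022,0,0,0.004,-1,0.009,-0.004,0.025,0,0,0.004,-1])

```text
clock: 3.18
eef_pos: [452.4, -279.2, 51.2]
tcp_rot: [3.141, 0.001, 2.995]
contact_force: [-4.8, 0.2, 10.0]
opening: 0.002
grasp_force: 5.0
```

Request:
send_rows(targets=[0.001,0,0.003,0,0,0,-1,0.002,0,0.006,0,0,0,-1,0.003,0,0.009,0,0,0,-1,0.004,0,0.012,0,0,0,-1,0.005,0,0.015,0,0,0,-1,0.006,0,0.018,0,0,0,-1,0.007,0,0.021,0,0,0,-1,0.008,0,0.024,0,0,0,-1])

```text
clock: 3.85
eef_pos: [444.9, -278.2, 27.4]
tcp_rot: [3.142, 0.001, 2.995]
contact_force: [-1.6, 0.1, 12.3]
opening: -0.0
grasp_force: 6.0
```

Request:
send_rows(targets=[0,0,0.002,0,0,0,-1,0,0,0.003,0,0,0,-1,0,0,0.004,0,0,0,-1,0,0,0.004,0,0,0,-1])

```text
clock: 4.18
eef_pos: [444.3, -277.9, 23.1]
tcp_rot: [3.141, 0.0, 2.995]
contact_force: [-3.6, -1.7, 7.7]
opening: 0.002
grasp_force: 4.3
```

Run:
```python
from h import *
d=snap('side','side2.png');i=cv2.imread('pics/side2.png')
cv2.imwrite('pics/c4.png',cv2.resize(i[60:185,275:425],None,fx=4,fy=4,interpolation=cv2.INTER_CUBIC))
for z in (117,145,149,153): print(z,proj(d,fr(RK,(22,-60,z))),proj(d,fr(RK,(-22,-60,z))))
```

```text
117 (np.float64(330.42677549317955), np.float64(94.15571719273166)) (np.float64(349.24506081124326), np.float64(97.30745244094598))
145 (np.float64(330.5486931495477), np.float64(83.57749872585424)) (np.float64(349.6620710553252), np.float64(86.71703534006318))
149 (np.float64(330.5664202296051), np.float64(82.0394038246477)) (np.float64(349.72271139367336), np.float64(85.17700968036038))
153 (np.float64(330.58422643569907), np.float64(80.49444353145037)) (np.float64(349.78362398510757), np.float64(83.63006986499951))
```

View pics/c4.png

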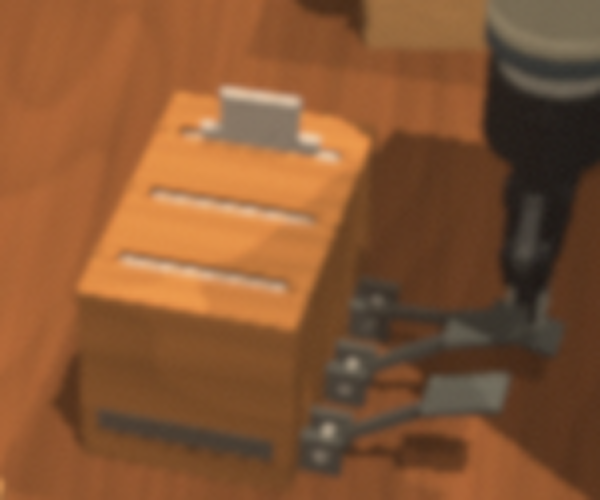

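The side view shows the sweep up, its top edge running from (330,82) to (350,84), which puts it about 149–150 mm high. The lever is nearly at its stop, so I'll ease it down a little further.

Request:
send_rows(targets=[0,0,0.0015,0,0,0,-1,0,0,0.0025,0,0,0,-1,0,0,0.0025,0,0,0,-1])

```text
clock: 4.48
eef_pos: [444.1, -278.0, 20.8]
tcp_rot: [3.141, -0.0, 2.995]
contact_force: [-6.5, -0.9, 13.4]
opening: 0.002
grasp_force: 7.0
```

```bash
python3 -c "
from h import *
for p in ((-162,-60,200),(0,-60,185)): plan(fr(RK,p),down(2.9947))"
```

```text
shift [ 0.0008  0.0009 -0.1792] turn [ 0.0004 -0.0003  0.0002] F [-6.5 -0.9 13.4] t 4.4833
shift [-0.1612  0.0009 -0.1643] turn [ 0.0004 -0.0003  0.0002] F [-6.5 -0.9 13.4] t 4.4833
```

Request:
send_rows(targets=[0,0,-0.02,0,0,0,-1,0,0,-0.06,0,0,0,-1,0,0,-0.1,0,0,0,-0.3,0,0,-0.14,0,0,0,-0.3,0,0,-0.175,0,0,0,-0.3,-0.03,0,-0.175,0,0,0,-0.3,-0.07,0.001,-0.175,0,0,0,-0.3,-0.11,0.001,-0.175,0,0,0,-0.3,-0.14,0.001,-0.175,0,0,0,-0.3,-0.161,0.001,-0.17,0,0,0,-0.3,-0.161,0.001,-0.165,0,0,0,-0.3,-0.161,0.001,-0.165,0,0,0,-0.3])

```text
clock: 5.48
eef_pos: [603.8, -299.8, 183.3]
tcp_rot: [3.14, -0.002, 2.995]
contact_force: [-0.4, -0.3, 0.0]
opening: 0.348
grasp_force: 0.0
```

Run:
```python
from h import *
d=snap('wrist','w1.png');print({k:d[k] for k in('xyz','attitude','fx')})
for X,z in ((22.5,150),(-22.5,150)): print(proj(d,fr(RK,(X,-60,z))))
d2=snap('scene','s2.png');i=cv2.imread('pics/s2.png')
for x,y in((22.5,-60),(-22.5,-60)): print('s',proj(d2,fr(RK,(x,y,150))))
plan(fr(RK,(0,-60,122)),down(2.9947))
a=cv2.imread('pics/w1.png')
o=np.zeros((480,800,3),np.uint8);o[:360,:480]=cv2.resize(a,(480,360));o[:480,480:]=cv2.resize(i[250:410,100:207],(320,480));cv2.imwrite('pics/c5.png',o)
```

```text
{'xyz': array([ 533.67352801, -289.7023821 ,  325.74613327]), 'attitude': array([ 2.85860093e+00, -2.76988863e-03,  1.42449661e+00]), 'fx': 365.2236365891732}
(np.float64(311.9115425331315), np.float64(321.39253010600294))
(np.float64(311.8076633471819), np.float64(240.0591566489172))
s (np.float64(142.38804791207505), np.float64(350.5415536038844))
s (np.float64(133.05926522895365), np.float64(327.6424635198442))
shift [-0.0012 -0.0007  0.0623] turn [ 0.0014 -0.0017  0.    ] F [0.2 0.1 0.5] t 5.5833
```

View pics/c5.png

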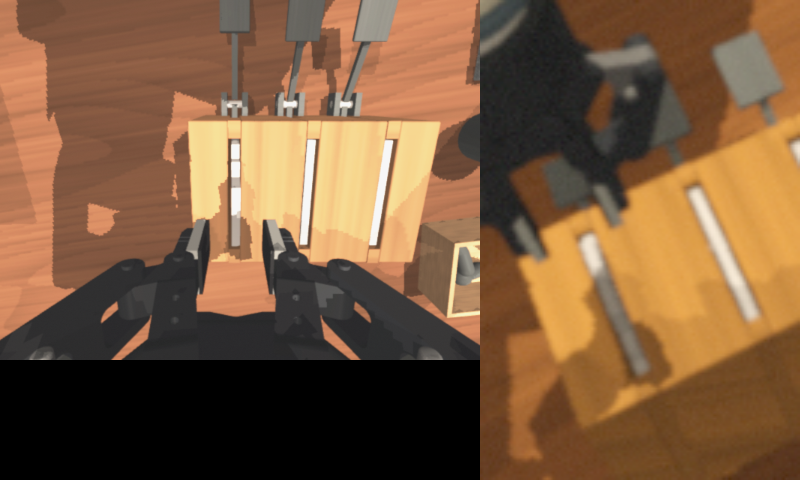

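Request:
send_rows(targets=[-0.001,0,0.015,0.001,-0.002,0,-0.3,-0.001,0,0.035,0.001,-0.002,0,-0.3,-0.001,0,0.05,0.001,-0.002,0,-0.3,-0.001,0,0.058,0.001,-0.002,0,-0.3,-0.001,0,0.061,0.001,-0.002,0,-0.3,-0.001,0,0.061,0.001,-0.002,0,-0.3,-0.001,0,0.061,0.001,-0.002,0,-0.3], grip_force=50)

```text
clock: 6.17
eef_pos: [605.1, -300.7, 124.7]
tcp_rot: [-3.141, 0.003, 2.995]
contact_force: [-0.1, -0.0, 0.2]
opening: 0.35
grasp_force: 0.0
```

Request:
send_rows(targets=[0,0,0.0015,0,0,0,-0.6,0,0,0.0015,0,0,0,-1,0,0,0.0015,0,0,0,-1,0,0,0.0015,0,0,0,-1,0,0,0.0015,0,0,0,-1,0,0,0.0015,0,0,0,-1,0,0,0.0015,0,0,0,-1,0,0,0.0015,0,0,0,-1])

```text
clock: 6.83
eef_pos: [605.4, -300.8, 123.0]
tcp_rot: [-3.141, 0.003, 2.995]
contact_force: [0.3, -2.2, 5.7]
opening: 0.063
grasp_force: 52.2
```

Request:
send_rows(targets=[0,0,-0.003,0,0,0,-1,0,0,-0.008,0,0,0,-1,0,0,-0.016,0,0,0,-1,0,0,-0.024,0,0,0,-1,0,0,-0.034,0,0,0,-1,0,0,-0.044,0,0,0,-1,0,0,-0.054,0,0,0,-1,0,0,-0.064,0,0,0,-1,0,0,-0.074,0,0,0,-1,0,0,-0.086,0,0,0,-1,0,0,-0.1,0,0,0,-1,0,0,-0.12,0,0,0,-1])

```text
clock: 7.83
eef_pos: [603.3, -299.8, 242.3]
tcp_rot: [3.141, -0.001, 2.995]
contact_force: [0.2, 0.4, -3.6]
opening: 0.058
grasp_force: 50.9
```

```bash
cat >> h.py <<'E'
a=.31
# stand-frame pose: plate z=(sin a,0,cos a); tool z opposite; tool x along +stand y
def stand_pose(foot,hz,y=0,lean=a,f=ST):
    # foot=(x,z) of plate foot centre, hz= TCP height along plate
    zp=np.array([np.sin(lean),0,np.cos(lean)])
    p=np.array([foot[0],y,foot[1]])+zp*hz
    tz=-zp;tx=np.array([0,1.,0]);ty=np.cross(tz,tx)
    return fr(f,p),R.from_euler('z',f[2])*R.from_matrix(np.c_[tx,ty,tz])
E
python3 - <<'E'
from h import *
s=r.sense();print(s['eef_pos'],s['tcp_rot'],s['opening'],s['contact_force'])
d=snap('side','side3.png')
for x,z in((22.5,0),(-22.5,0),(45,-95),(-45,-95)):
    print(proj(d,s['eef_pos']+fr((0,0,RK[2]),(x,0,z+26.5))))
i=cv2.imread('pics/side3.png');cv2.imwrite('pics/c6.png',cv2.resize(i[20:170,270:420],None,fx=4,fy=4,interpolation=cv2.INTER_CUBIC))
E
```

```text
[ 603.32629174 -299.84275834  242.25173447] [ 3.14076082e+00 -1.43483919e-03  2.99478701e+00] 0.05757933682134949 [ 0.19156284  0.41565867 -3.59519439]
(np.float64(331.0387729507088), np.float64(32.79626295147739))
(np.float64(352.0538806830221), np.float64(35.923085583122116))
(np.float64(320.73567544832554), np.float64(70.9912435830442))
(np.float64(360.493015135276), np.float64(77.38860921394377))
```

View pics/c6.png

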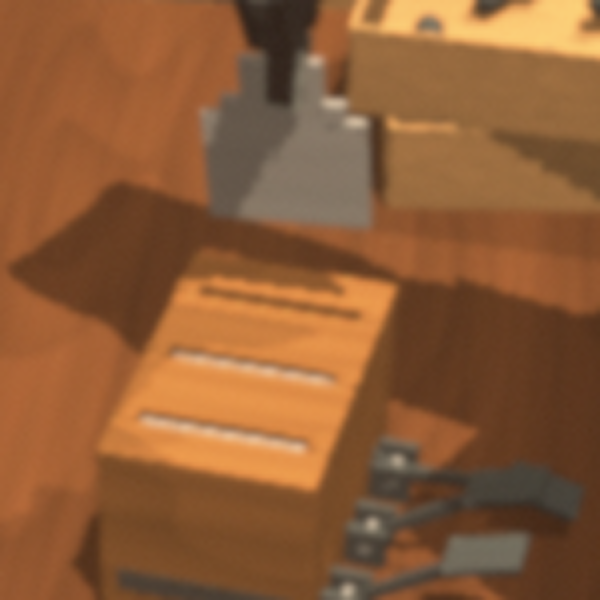

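The side view shows the plate held clear of the rack, its foot corners at (323,74) and (363,76). It looks tilted in its own plane by about 0.1 rad, so I'll fit that tilt.

Run:
```python
from h import *
from scipy.optimize import least_squares as LS
s=r.sense();d=cams.grab_frame('side')
P=[((22.5,95),(241,57)),((-22.5,95),(323,60)),((45,0),(212,217)),((-45,0),(372,226)),((45,62),(201,111)),((-45,62),(369,122))]
uv=[((q[0]+.5)/4-.5+270,(q[1]+.5)/4-.5+20) for _,q in P]
def res(x):
    o=[]
    for (p,_),m in zip(P,uv):
        c,n=np.cos(x[2]),np.sin(x[2]); X=x[0]+c*p[0]+n*p[1]; Z=-x[1]-n*p[0]+c*p[1]
        o+=list(np.subtract(proj(d,s['eef_pos']+fr((0,0,RK[2]),(X,3,Z))),m))
    return np.array(o)
q=LS(res,[0,68,0]);print(q.x,res(q.x).reshape(-1,2).round(1).tolist())
d=snap('scene','s3.png');cv2.imwrite('pics/c7.png',cv2.resize(d['color'][190:390,90:240],None,fx=3,fy=3,interpolation=cv2.INTER_CUBIC))
print(s['eef_pos'])
```

```text
[-7.71491657 72.7510612   0.09161656] [[-0.6, -0.1], [-0.1, 0.4], [0.3, -0.7], [0.1, 0.1], [0.5, 0.1], [-0.3, 0.2]]
[ 605.39581518 -300.92399951  247.57905332]
```

View pics/c7.png

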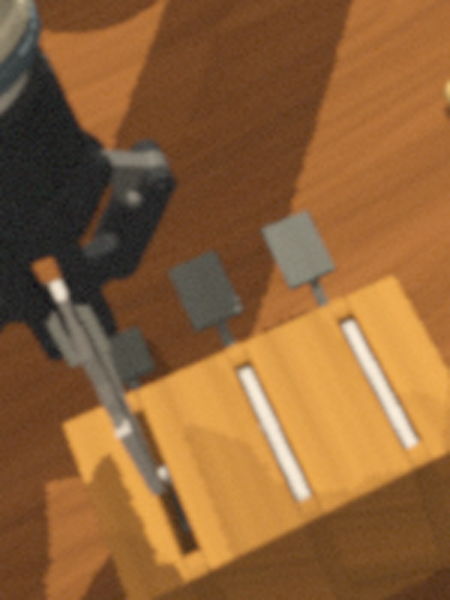

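The scene view shows the sweep's slot empty, the plate in the fingers, and both square plates still in their slots. Next I'll plan the transfer with the in-hand tilt corrected.

```bash
cat >> h.py <<'E'
TH=.092;FX=5.6;FZ=67.4
def place(g,h,lean=a,th=None,y=0):
    """tool pose: plate leaning with gap g to the board, foot h above ledge along the plate axis"""
    th=TH if th is None else th
    zp=np.array([np.sin(lean),0,np.cos(lean)]);xp=np.array([0,1.,0])
    M=np.c_[xp,np.cross(zp,xp),zp]              # plate axes in stand
    pz=np.array([-np.sin(th),0,-np.cos(th)]);px=np.array([np.cos(th),0,-np.sin(th)])
    N=np.c_[px,np.cross(pz,px),pz]              # plate axes in tool
    Rt=M@N.T
    foot=np.array([8-(3+g)/np.cos(lean),y,20])+zp*h
    return fr(ST,foot-Rt@np.array([FX,0,FZ])),R.from_euler('z',ST[2])*R.from_matrix(Rt)
E
python3 - <<'E'
from h import *
p,Q=place(3,70);print(p,Q.as_euler('xyz'));plan(p,Q)
E
```

```text
[648.46006855 229.88686133 151.06913388] [-2.83035932  0.08760315  1.75473374]
shift [0.0353 0.5313 0.0925] turn [0.3263 0.1221 1.2415] F [ 0.1 -0.2 -3. ] t 7.9833
```

Request:
send_rows(targets=[0.001,0.012,0,0.01,0.004,0.04,-1,0.002,0.036,0,0.03,0.012,0.12,-1,0.004,0.066,0,0.055,0.021,0.21,-1,0.006,0.098,0,0.08,0.03,0.3,-1,0.008,0.13,0,0.105,0.039,0.4,-1,0.011,0.162,0,0.13,0.049,0.5,-1,0.013,0.194,0,0.157,0.059,0.6,-1,0.015,0.226,0,0.184,0.069,0.7,-1,0.017,0.258,0,0.21,0.079,0.8,-1,0.019,0.29,0,0.237,0.089,0.9,-1,0.021,0.315,0,0.263,0.098,1.0,-1,0.023,0.335,0,0.28,0.105,1.06,-1], grip_force=80)

```text
clock: 8.98
eef_pos: [630.4, 36.9, 240.7]
tcp_rot: [-2.859, 0.05, 1.93]
contact_force: [-0.2, 0.7, -4.1]
opening: 0.052
grasp_force: 82.2
```

Run:
```python
from h import *
p,Q=place(3,70);plan(p,Q);print(r.sense()['eef_pos'],r.sense()['opening'])
```

```text
shift [0.1786 0.104  0.0539] turn [0.0411 0.0156 0.1784] F [-0.2  0.7 -4.1] t 8.9833
[630.37639212  36.91313032 240.69097347] 0.052142861358127957
```

Request:
send_rows(targets=[0.028,0.017,0.006,0.007,0.003,0.03,-1,0.056,0.034,0.013,0.014,0.006,0.06,-1,0.084,0.05,0.02,0.021,0.009,0.09,-1,0.112,0.066,0.028,0.028,0.011,0.12,-1,0.136,0.08,0.036,0.035,0.013,0.15,-1,0.155,0.091,0.044,0.041,0.016,0.175,-1,0.167,0.098,0.049,0.041,0.016,0.175,-1,0.17,0.1,0.05,0.041,0.016,0.175,-1,0.17,0.1,0.05,0.041,0.016,0.175,-1,0.17,0.1,0.05,0.041,0.016,0.175,-1])

```text
clock: 9.82
eef_pos: [649.0, 217.8, 158.4]
tcp_rot: [-2.833, 0.086, 1.762]
contact_force: [0.9, -0.8, -2.4]
opening: 0.053
grasp_force: 82.2
```

Run:
```python
from h import *
for h in (70,30):
    p,Q=place(3,h);plan(p,Q)
print(r.sense()['eef_pos'],r.sense()['opening'],r.sense()['wrist_torque'])
```

```text
shift [0.0125 0.0036 0.0055] turn [0.0031 0.0007 0.0074] F [ 0.9 -0.8 -2.4] t 9.8167
shift [0.0162 0.0035 0.0453] turn [0.0031 0.0007 0.0074] F [ 0.9 -0.8 -2.4] t 9.8167
[649.00857559 217.82097749 158.43042601] 0.053435129434060105 [ 0.12129193 -0.31530599 -0.06921727]
```

Request:
send_rows(targets=[0.006,0.002,0.003,0.001,0,0.003,-1,0.0125,0.0035,0.008,0.003,0.001,0.007,-1,0.0135,0.0035,0.018,0.003,0.001,0.007,-1,0.015,0.0035,0.03,0.003,0.001,0.007,-1,0.016,0.0035,0.04,0.003,0.001,0.007,-1,0.0162,0.0035,0.045,0.003,0.001,0.007,-1,0.0162,0.0035,0.045,0.003,0.001,0.007,-1,0.0162,0.0035,0.045,0.003,0.001,0.007,-1])

```text
clock: 10.48
eef_pos: [636.2, 228.8, 112.6]
tcp_rot: [-2.83, 0.087, 1.755]
contact_force: [0.2, -1.3, -3.0]
opening: 0.05
grasp_force: 82.2
```

Run:
```python
from h import *
s=r.sense();plan(*place(3,30),s)
d=snap('side','side4.png');e=snap('scene','s4.png')
X,Y,w=250,205,120
o=np.zeros((560,800,3),np.uint8);o[:,:420]=cv2.resize(d['color'][205:365,240:360],(420,560),interpolation=cv2.INTER_CUBIC)
o[:418,420:]=cv2.resize(e['color'][170:280,345:445],(380,418),interpolation=cv2.INTER_CUBIC);cv2.imwrite('pics/c8.png',o)
Rs=R.from_euler('xyz',s['tcp_rot']);th=TH
for wd,h in((22.5,95),(-22.5,95),(45,62),(-45,62),(45,0),(-45,0)):
    for t in (3,-3):
        q=np.array([FX,t,FZ])+wd*np.array([np.cos(th),0,-np.sin(th)])+h*np.array([-np.sin(th),0,-np.cos(th)])
        W=s['eef_pos']+Rs.apply(q);u=np.array(proj(d,W));v=np.array(proj(e,W))
        print(wd,h,t,((u-[240,205])*3.5).round(),(v-[345,170])*3.8+[420,0])
```

```text
shift [-0.0009 -0.     -0.0003] turn [-0.0007 -0.0007  0.0001] F [ 0.2 -1.3 -3. ] t 10.4833
22.5 95 3 [134. 266.] [694.01242343  87.44724441]
22.5 95 -3 [146. 263.] [685.06075959  79.4424289 ]
-22.5 95 3 [136. 191.] [639.76891599 136.42426853]
-22.5 95 -3 [148. 189.] [630.68626337 128.18980206]
45 62 3 [158. 345.] [695.75523649  98.55330633]
45 62 -3 [170. 342.] [687.14017982  90.83911502]
-45 62 3 [161. 197.] [589.31756194 195.19606779]
-45 62 -3 [172. 194.] [580.45726468 187.04475571]
45 0 3 [202. 414.] [653.16436667 159.02823402]
45 0 -3 [214. 412.] [645.01847066 151.63223582]
-45 0 3 [202. 268.] [550.47908547 253.14326356]
-45 0 -3 [213. 266.] [542.11540603 245.34812181]
```

View pics/c8.png

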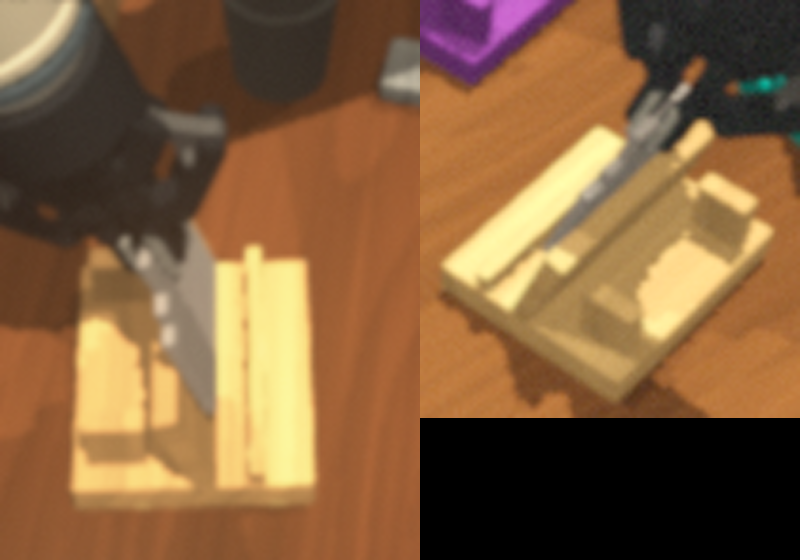

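The plate sits parallel above the ledge: its near foot corner at (211,412) in the crop matches the predicted (214,412). Lowering it now.

Request:
send_rows(targets=[0,0,0.004,0,0,0,-1,0,0,0.009,0,0,0,-1,0.001,0,0.014,0,0,0,-1,0.001,0,0.019,0,0,0,-1,0.001,0,0.022,0,0,0,-1,0.0015,0,0.025,0,0,0,-1,0.0015,0,0.0255,0,0,0,-1,0.0015,0,0.0255,0,0,0,-1])

```text
clock: 11.25
eef_pos: [628.7, 227.0, 88.5]
tcp_rot: [-2.83, 0.087, 1.755]
contact_force: [0.2, 0.0, -3.5]
opening: 0.048
grasp_force: 82.2
```

Run:
```python
from h import *
plan(*place(3,0))
```

```text
shift [ 0.0002 -0.0001  0.0043] turn [-0.0002 -0.0009  0.0002] F [ 0.2  0.  -3.5] t 11.25
```

Request:
send_rows(targets=[0,0,0.001,0,0,0,-1,0,0,0.002,0,0,0,-1,0,0,0.003,0,0,0,-1,0,0,0.003,0,0,0,-1,0,0,0.003,0,0,0,-1])

```text
clock: 11.67
eef_pos: [629.0, 226.8, 87.5]
tcp_rot: [-2.833, 0.086, 1.754]
contact_force: [1.2, -0.6, 5.8]
opening: 0.051
grasp_force: 83.5
```

Request:
send_rows(targets=[0,0,-0.001,0,0,0,-1,0,0.001,-0.001,0,0,0,-1,0,0.002,-0.001,0,0,0,-1,0,0.002,-0.001,0,0,0,-1])

```text
clock: 12.0
eef_pos: [629.9, 226.9, 87.2]
tcp_rot: [-2.829, 0.087, 1.755]
contact_force: [-2.7, -0.3, 8.5]
opening: 0.052
grasp_force: 83.8
```

Request:
send_rows(targets=[0,0.0005,-0.001,0,0,0,-1,0,0.0015,-0.001,0,0,0,-1,0,0.002,-0.001,0,0,0,-1,0,0.002,-0.001,0,0,0,-1])

```text
clock: 12.33
eef_pos: [631.3, 227.2, 87.1]
tcp_rot: [-2.828, 0.087, 1.755]
contact_force: [-4.5, -1.9, 7.2]
opening: 0.046
grasp_force: 83.8
```

Run:
```python
from h import *
plan(*place(0,0));plan(*place(3,0))
s=r.sense();print(s['contact_force'],s['wrist_torque'],s['eef_pos'])
```

```text
shift [ 0.0002 -0.      0.0028] turn [-0.0027 -0.0007  0.0003] F [-4.5 -1.9  7.2] t 12.3333
shift [ 0.0003 -0.003   0.0038] turn [-0.0027 -0.0007  0.0003] F [-4.5 -1.9  7.2] t 12.3333
[-4.47152446 -1.93057238  7.21420673] [-0.26014066  1.51651495  0.0226733 ] [631.33844185 227.24614753  87.06600727]
```

Request:
send_rows(targets=[0,0.0003,-0.0008,0,0,0,-1,0,0.0003,-0.0008,0,0,0,-1,0,0.0003,-0.0008,0,0,0,-0.85,0,0.0003,-0.0008,0,0,0,-0.8,0,0.0003,-0.0008,0,0,0,-0.75,0,0.0003,-0.0008,0,0,0,-0.7,0,0.0003,-0.0008,0,0,0,-0.6,0,0.0003,-0.0008,0,0,0,-0.5,0,0.0003,-0.0008,0,0,0,-0.5], grip_force=20)

```text
clock: 13.08
eef_pos: [633.1, 227.7, 87.2]
tcp_rot: [-2.831, 0.087, 1.755]
contact_force: [-0.0, 0.1, -0.0]
opening: 0.248
grasp_force: 0.0
```

Run:
```python
from h import *
s=r.sense();print(s['contact_force'],s['opening'],s['eef_pos'])
e=snap('scene','s5.png');d=snap('side','side5.png')
```

```text
[-0.02371942  0.07833123 -0.03949822] 0.24825651685863565 [633.08535597 227.71299072  87.23289383]
```

Request:
send_rows(targets=[0,0,-0.003,0,0,0,-0.5,0,0,-0.008,0,0,0,-0.5,0,0,-0.016,0,0,0,-0.5,0,0,-0.026,0,0,0,-0.5,0,0,-0.04,0,0,0,-0.5,0,0,-0.06,0,0,0,-0.5,0,0,-0.085,0,0,0,-0.5,0,0,-0.115,0,0,0,-0.5,0,0,-0.14,0,0,0,-0.5,0,0,-0.15,0,0,0,-0.5,0,0,-0.15,0,0,0,-0.5,0,0,-0.15,0,0,0,-0.5])

```text
clock: 14.18
eef_pos: [675.6, 248.2, 229.3]
tcp_rot: [-2.831, 0.087, 1.755]
contact_force: [0.4, -0.3, -0.2]
opening: 0.248
grasp_force: 0.0
```

Run:
```python
from h import *
from scipy.optimize import least_squares as LS
s=r.sense();print(s['contact_force'],s['eef_pos'])
# silhouette check: compare predicted plate outline with the change since the empty-stand pictures
zp=np.array([np.sin(a),0,np.cos(a)])
out=[(-45,0),(45,0),(45,62),(34,62),(34,72),(22.5,72),(22.5,95),(-22.5,95),(-22.5,72),(-34,72),(-34,62),(-45,62)]
for n,old in(('side','side1.png'),('scene','scene1.png')):
    d=snap(n,n+'6.png');df=cv2.absdiff(d['color'],cv2.imread('pics/'+old)).max(2)
    g=cv2.cvtColor(d['color'],cv2.COLOR_BGR2HSV)
    def mask(x,y,z,roll,lean):
        zz=np.array([np.sin(lean),0,np.cos(lean)]);M=np.zeros(df.shape,np.uint8);c,si=np.cos(roll),np.sin(roll)
        for t in(-3,3):
            P=[proj(d,fr(ST,np.array([x+t,y+c*w-si*h,z])+zz*(si*w+c*h)-[0,0,z-20])) for w,h in out]
            cv2.fillPoly(M,[np.array(P).round().astype(int)],1)
        return M>0
    grey=(g[...,1]<70)&(df>25)
    box=np.zeros_like(grey);u,v=proj(d,fr(ST,(15,0,60)));u,v=int(u),int(v);box[v-70:v+70,u-60:u+60]=1;grey&=box
    best=max(((m&grey).sum()/(m|grey).sum(),x,y,ro,le) for x in(-4,-1,2,5) for y in(-8,-4,0,4,8) for ro in(-.1,-.05,0,.05,.1) for le in(.2,.31,.38) for m in[mask(x,y,20,ro,le)])
    print(n,grey.sum(),'IoU,x,y,roll,lean',best)
```

```text
[ 0.44922726 -0.32432469 -0.18450189] [675.64500178 248.15798734 229.33440632]
side 735 IoU,x,y,roll,lean (np.float64(0.5628571428571428), 5, -8, -0.05, 0.31)
scene 367 IoU,x,y,roll,lean (np.float64(0.30861723446893785), -4, 8, -0.05, 0.38)
```

Request:
send_rows(targets=[-0.03,-0.03,-0.03,0,0,0,-0.5,-0.06,-0.06,-0.05,0,0,0,-0.5,-0.09,-0.09,-0.06,0,0,0,-0.5,-0.12,-0.12,-0.06,0,0,0,-0.5,-0.15,-0.15,-0.06,0,0,0,-0.5,-0.18,-0.18,-0.06,0,0,0,-0.5,-0.21,-0.2,-0.06,0,0,0,-0.5,-0.24,-0.2,-0.06,0,0,0,-0.5,-0.25,-0.2,-0.06,0,0,0,-0.5,-0.25,-0.2,-0.06,0,0,0,-0.5])

```text
clock: 15.12
eef_pos: [549.6, -20.7, 368.5]
tcp_rot: [-2.83, 0.087, 1.751]
contact_force: [-0.1, 1.0, 0.3]
opening: 0.251
grasp_force: 0.0
```

Run:
```python
from h import *
print(r.sense()['eef_pos'])
out=[(-45,0),(45,0),(45,62),(34,62),(34,72),(22.5,72),(22.5,95),(-22.5,95),(-22.5,72),(-34,72),(-34,62),(-45,62)]
for n,b in(('side',(236,340,235,350)),('scene',(345,440,195,280))):
    d=snap(n,n+'7.png');H=cv2.cvtColor(cv2.GaussianBlur(d['color'],(3,3),0),cv2.COLOR_BGR2HSV)
    P=[proj(d,fr(ST,np.array([4.9,w,20])+h*np.array([np.sin(a),0,np.cos(a)]))) for w,h in out]
    M=np.zeros(H.shape[:2],np.uint8);cv2.polylines(M,[np.array(P).round().astype(int)],True,1)
    print(n)
    for v in range(b[2],b[3],2):
        print(v,''.join('+' if M[v:v+2,u].any() else ('#' if H[v,u,1]<75 else ('.' if H[v,u,1]<150 else ' ')) for u in range(b[0],b[1])))
```

```text
[549.59989916 -20.67314018 368.48224657]
side
235   .         .. .......                                                                                  
237            .                                                                                            
239               ..                                                                                        
241              ....                                                                                       
243                       .                                                                                 
245        .              .                                                                                 
247   .                                                                                                     
249                                                                                                         
251                                                                                                         
253                                                                      
[... 8777 characters left out ...]
                                    ...........................                                 
267                                        .....................                                   
269                                          .................                                     
271                                             ............                                       
273                                                 ......                                         
275                                                                                                
277                                                                                                
279
```

The plate's outline matches the predicted flush, centred, narrow-end-up pose, and the arm is clear of everything, so I'm handing in.

```bash
python3 -c "
from rig import r
print(r.sign_off())"
```

```text
the job is handed in; nothing more can be done
None
```

The sweep plate was lifted with its lever, drawn from its slot, and set narrow end up in the middle of the cream stand. It leans flush on the board with the gripper clear, and I handed the job in at about 15 s.

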